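# Balance a loaded centrifuge rotor

### The arm

A 6-joint arm with a two-finger parallel gripper is mounted at the origin on a cart in front of the work surface, level with it; the furniture and walls round the work are solid. World frame = base frame: x ahead of the robot, y to its left, z up, the work surface at z = 0. Lengths are in m, angles in rad, forces in N, time in s.
With the tool pointing down it reaches from about 0.325 to 0.875 m from the base axis. Payload 4.4 kg.
Tool frame: the origin (TCP) lies midway between the tips of the shut fingers; the grasp point (between the pads) lies 19 mm behind it; z points along the fingers, y is the line along which they close (so a half turn about z gives the same grasp; the last joint's range is limited). The gripper opens to 85 mm and grips with 20 to 120 N. Pads are 22 mm wide; open, the fingers measure 114 mm over their backs; the gripper's body (76 mm by 85 mm) begins 54 mm behind the grasp point. The pads swing forward as they close: fully open they stand 13 mm farther back than shut.
Start: joints at [-1.399, 0.207, 1.542, -0, 1.393, -0.15], TCP at [0.182, -0.545, 0.231] pointing down, gripper open.
Joint ranges: [-2.73, 2.73], [-0.86, 2.22], [0.23, 2.46], [-1.11, 4.25], [0.08, 2.63], [-2.82, 2.82]. Speed limits (rad/s): [2.79, 2.79, 3.14, 3.14, 3.14, 3.14].

### API

Orientations are given as a unit quaternion [w, x, y, z].
In Python, from cell import move_to, move_l, move_joints, set_gripper, pause, ik, read_camera, calibration, PlanningError, sign_off, cut_out, landmark_of, get_time, get_qpos, get_dq, get_joint_torque, get_tcp_pos, get_ee_rot, get_force, get_torque, get_finger_gap, get_gripper_force gives the robot as it stands. Calls block until the motion is done:
- move_to(position, orientation): joint-space move of the TCP to a pose.
- move_l(position, rate=0.15, rot=None, guard=None): straight line of the TCP; rot=None keeps the orientation; rate is the mean speed in m/s. With guard (N) it stops when the force on the tool has changed by that much, and returns True; else False.
- move_joints(angles): joint-space move.
- set_gripper(opening, force=None): finger opening in m; force is the grip in N (None keeps the last); returns when the fingers have stopped.
- pause(seconds).
- ik(position, orientation): joint angles nearest the present ones, or None.
- read_camera(name): name is "scene" or "top" or "wrist"; returns (picture, depth): 420x560x3 uint8, blue, green, red; 420x560 float32, m along the optical axis (not along the pixel's ray), 0 where there is no reading.
- calibration(name): a dict with "fx", "fy", "cx", "cy" (pixels), "R" (3x3) and "t" (3): a world point X has camera coordinates R X + t; the wrist camera has in their place "T_tool_cam" (4x4, takes a point from camera to tool coordinates, whose origin is the TCP and whose axes are the flange's). Camera axes: x right, y down, z forward; pixel columns grow to the right and rows downward; lengths in m; the calibration is good to about 2 mm. A picture is of the moment at which its call begins: read the wrist's pose just before it. calibration takes no time and is no camera call.
A pose or a line that the arm cannot do raises PlanningError and nothing moves.
- sign_off(): hands the job in; it is judged then, once.
Trained networks look in the newest picture that a camera, given by its name, has taken for a name from the list of things; names that differ only in an ending like _2 or _b are one class to them, and where a whole thing is asked for, a point or a joint stands for the part that bears it (a point fixed in the world has none). Each returns a list of dicts, best first, with "p" (0 to 1); they miss things now and then, are a little off and sometimes report something else, mostly with a low value. They report only what shows in the picture. A call takes as long as a camera call. They do not tell look-alikes from the thing itself.
- cut_out(camera, target): "mask" (420x560 bool, what is visible of it) and "position" ([row, column] as shares, 0 to 1, of the picture: columns of its width, rows of its height, amid what is visible of it).
- landmark_of(camera, target): "position" ([row, column] as shares, 0 to 1, of the picture: columns of its width, rows of its height: a listed point, or the origin of a listed thing).
Readings, each from a call of its own:
- get_time(): time.
- get_qpos(): joint angles.
- get_dq(): joint speeds.
- get_joint_torque(): joint torques, N m.
- get_tcp_pos(): TCP position.
- get_ee_rot(): TCP orientation.
- get_force(): force on the tool from outside, world axes, zero at the start.
- get_torque(): the same for the moment, N m.
- get_finger_gap(): finger opening in m.
- get_gripper_force(): force on a finger pad.
Only numpy, scipy, OpenCV 4.12 (cv2) and the standard library are available. Lean on these libraries where they do the work, as an engineer would, in place of code of your own. Each camera call takes 0.05 s, during which the arm holds its last target. There are 200 camera calls.

### The job

The centrifuge rotor is fully loaded but would run out of balance: no tube has its twin across from it. Rearrange the tubes, with the empty rack as a place to park one, until all six stand fully down in the rotor's buckets and each is directly opposite the other tube of the same kind (tall with tall, necked with necked, vial with vial). The samples have settled, so keep every tube upright all the time.

Things in the scene. Friction and masses are not known exactly. Their poses are not given: they have to be found in the camera images.
- tall_tube_1: tall tube, 98 mm high: clear straight body 27 mm in diameter (tapered foot, 21 mm at the underside, full width from 6 mm up) to 78 mm, then a broad ribbed white screw cap 33 mm in diameter from 78 to 98 mm. 50 g. One of two alike. It stands upright, flat underside; origin at the centre of its underside, z up along its axis.
- tall_tube_2: tall tube, 98 mm high: clear straight body 27 mm in diameter (tapered foot, 21 mm at the underside, full width from 6 mm up) to 78 mm, then a broad ribbed white screw cap 33 mm in diameter from 78 to 98 mm. 50 g. One of two alike. It stands upright, flat underside; origin at the centre of its underside, z up along its axis.
- necked_tube_1: necked tube, 80 mm high: clear body 27 mm in diameter (tapered foot, 21 mm at the underside, full width from 6 mm up) to 56 mm, a shoulder that narrows to a neck at 64 mm, and a slim white cap 15 mm in diameter from 65 to 80 mm. 40 g. One of two alike. It stands upright, flat underside; origin at the centre of its underside, z up along its axis.
- necked_tube_2: necked tube, 80 mm high: clear body 27 mm in diameter (tapered foot, 21 mm at the underside, full width from 6 mm up) to 56 mm, a shoulder that narrows to a neck at 64 mm, and a slim white cap 15 mm in diameter from 65 to 80 mm. 40 g. One of two alike. It stands upright, flat underside; origin at the centre of its underside, z up along its axis.
- vial_1: short glass vial, 62 mm high: straight body 27 mm in diameter to 50 mm with a flat, square-edged foot, then a white cap 23 mm in diameter to 62 mm. 28 g. One of two alike. It stands upright, flat underside; origin at the centre of its underside, z up along its axis.
- vial_2: short glass vial, 62 mm high: straight body 27 mm in diameter to 50 mm with a flat, square-edged foot, then a white cap 23 mm in diameter to 62 mm. 28 g. One of two alike. It stands upright, flat underside; origin at the centre of its underside, z up along its axis.
- rotor: dark six-armed centrifuge rotor with grey buckets, fixed, 200 mm across. Origin: hub axis at bench level. Six upright buckets 75 mm from the axis at 0, 60, .. 300 degrees from its own x axis; 150 mm straight across, 75 mm to the next. Bucket: 31 mm wide inside, floor at z = 18, rim at z = 50 mm, 50 mm across, top 9 mm flared to a mouth 44 mm wide. Hub and arms are lower, centre nut to z = 52 mm.
- rack: white block rack, 56 x 156 x 44 mm (64 x 164 mm at its foot), fixed, empty at the start. Origin: centre of its underside, long side along its own y axis. Three upright bores at own y = -50, 0 and +50 mm: 34 mm wide, chamfered 4 mm at the mouth, floor at z = 12 mm, top at z = 44 mm.
There are look-alikes about, which are no part of the job. Leave any green look-alike of the necked_tube_1 alone.

How it is judged:
By the outcome, as a careful person would: the job done as asked, in the order asked, and still so for the second after the job is handed in, with the robot touching nothing.
It also fails if it takes over 96 s, if anything falls off the work surface, if the arm or the gripper's body presses on something with over 40 N, if the wrist force passes 120 N, or if a joint passes its speed limit or range.

## Working session

There is one attempt and no reset: what is moved stays moved. The work goes in short steps, each a Python script; the robot and the scene stay as the last script left them, time stands still between calls to the robot, and variables do not carry over. Pictures are saved under pics/ and viewed, at most 14 in all, crops included, and the job is handed in when it is done.

```bash
mkdir -p pics; ls; python3 - <<'E'
from cell import *
import cv2,numpy as np
for n in ["top","scene"]:
    im,d=read_camera(n); cv2.imwrite(f"pics/{n}0.png",im); np.savez(f"{n}0.npz",im=im,d=d); print(n,calibration(n))
print(get_time(),get_ee_rot(),calibration("wrist"))
E
```

```text
pics
top {'fx': 525.4512577915553, 'fy': 525.4512577915553, 'cx': 281.2183434055314, 'cy': 203.64986945157634, 'R': array([[ 0.01203859, -0.99920082,  0.03811547],
       [-0.99528135, -0.01564428, -0.09576166],
       [ 0.09628141, -0.03678278, -0.99467428]]), 't': array([-0.05524206,  0.581869  ,  1.01328437])}
scene {'fx': 489.50902624195135, 'fy': 489.50902624195135, 'cx': 285.82795707816393, 'cy': 206.61574310544728, 'R': array([[ 0.58160486, -0.81315215,  0.02278971],
       [-0.47637506, -0.36316766, -0.8007347 ],
       [ 0.65939563,  0.45485474, -0.59858548]]), 't': array([-0.35967983,  0.29442097,  0.55302647])}
0.1 [-1.03938778e-03  9.87004467e-01  1.60689459e-01 -1.62293663e-05] {'fx': 318.7022647010782, 'fy': 318.7022647010782, 'cx': 281.26474392839515, 'cy': 210.8375355852355, 'T_tool_cam': array([[-5.37171889e-04, -9.55922516e-01, -2.93618555e-01,
         7.46955050e-02],
       [ 9.99998842e-01, -9.31563051e-04,  1.20336683e-03,
         7.14968803e-04],
       [-1.42384964e-03, -2.93617568e-01,  9.55921909e-01,
        -1.43023985e-01],
       [ 0.00000000e+00,  0.00000000e+00,  0.00000000e+00,
         1.00000000e+00]])}
```

View pics/top0.png

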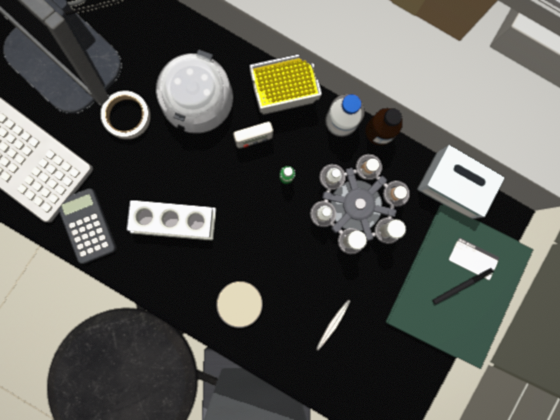

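View pics/scene0.png

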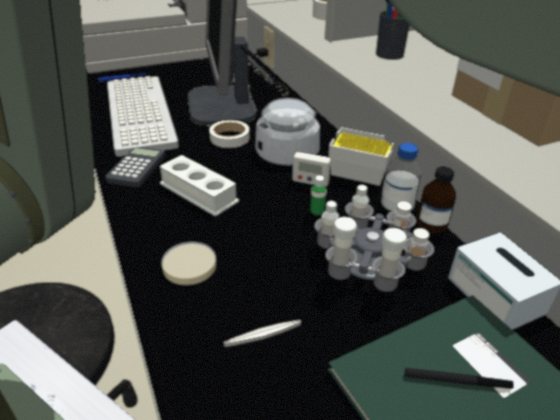

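The top view shows the rotor hub at about (360,204) px. The tubes stand at A(333,177), B(369,167), C(397,193), D(390,231), E(353,241) and F(323,213). The rack is at (171,219), and the green look-alike at (288,174) stays untouched. Next I'll measure heights and fit the rotor and rack.

```bash
cat > util.py <<'E'
from cell import *
import numpy as np, cv2
from scipy.optimize import minimize
from scipy.spatial.transform import Rotation as Ro
def cloud(d,c,Rcw,tcw):
    v,u=np.indices(d.shape); P=np.stack([(u-c['cx'])/c['fx']*d,(v-c['cy'])/c['fy']*d,d],-1)
    P=P@Rcw.T+tcw; P[d<=0]=np.nan; return P
def fixed_cloud(n,d):
    c=calibration(n); R=c['R']; return cloud(d,c,R.T,-R.T@c['t'])
def wrist_cloud():
    p=np.array(get_tcp_pos()); q=np.array(get_ee_rot()); im,d=read_camera("wrist"); c=calibration("wrist")
    R=Ro.from_quat(q[[1,2,3,0]]).as_matrix(); T=c['T_tool_cam']
    return im,d,cloud(d,c,R@T[:3,:3],R@T[:3,3]+p)
def near(P,c,r,z0,z1):
    Q=P.reshape(-1,3); Q=Q[~np.isnan(Q[:,0])]
    return Q[(np.hypot(*(Q[:,:2]-c).T)<r)&(Q[:,2]>z0)&(Q[:,2]<z1)]
def buckets(x,y,th): a=th+np.arange(6)*np.pi/3; return np.stack([x+.075*np.cos(a),y+.075*np.sin(a)],1)
def fit_rotor(P,c0,z0=.046,z1=.054):
    Q=near(P,c0,.13,z0,z1)[:,:2]
    def cost(p):
        b=buckets(*p); r=np.min(np.linalg.norm(Q[:,None]-b[None],axis=2),1)
        return np.mean(np.minimum(np.abs(r-.0235),.008))
    best=None
    for th in np.arange(0,np.pi/3,.08):
        s=minimize(cost,[*c0,th],method='Nelder-Mead',options=dict(initial_simplex=np.array([c0[0],c0[1],th])+np.array([[0,0,0],[.01,0,0],[0,.01,0],[0,0,.1]]),xatol=1e-5,fatol=1e-7))
        if best is None or s.fun<best.fun: best=s
    return best.x,best.fun,len(Q)
E
python3 - <<'E'
from util import *
d=np.load("top0.npz")['d']; P=fixed_cloud("top",d)
for n,(u,v) in dict(hub=(360,204),A=(333,177),B=(369,167),C=(397,193),D=(390,231),E=(353,241),F=(323,213),green=(288,174),bench=(280,250)).items():
    w=P[v-9:v+10,u-9:u+10].reshape(-1,3); i=np.nanargsort(w[:,2]) if hasattr(np,'nanargsort') else np.argsort(np.nan_to_num(w[:,2]))
    zt=np.nanmax(w[:,2]); t=w[w[:,2]>zt-.008]; print(n,P[v,u].round(3),'top',zt.round(3),np.median(t,0).round(4),len(t))
hub=P[204,360,:2]; print(fit_rotor(P,hub))
m=near(P,P[219,171,:2],.11,.036,.05); r=cv2.minAreaRect((m[:,:2]*1000).astype(np.float32)); print(r, np.median(m[:,2]))
E
```

```text
hub [ 0.582 -0.2    0.054] top 0.06 [ 0.584  -0.1998  0.0535] 69
A [ 0.629 -0.142  0.087] top 0.103 [ 0.6348 -0.1461  0.099 ] 51
B [ 0.65  -0.212  0.083] top 0.086 [ 0.6561 -0.2182  0.081 ] 112
C [ 0.601 -0.265  0.083] top 0.085 [ 0.6036 -0.272   0.0811] 111
D [ 0.527 -0.243  0.117] top 0.121 [ 0.5309 -0.25    0.117 ] 173
E [ 0.508 -0.175  0.117] top 0.121 [ 0.5115 -0.1803  0.1169] 211
F [ 0.56  -0.122  0.1  ] top 0.104 [ 0.5631 -0.1279  0.0992] 49
green [ 0.634 -0.057  0.082] top 0.085 [ 0.64   -0.0574  0.0812] 45
bench [ 0.491 -0.047 -0.002] top 0.007 [ 0.4911 -0.0467  0.0016] 291
(array([ 0.58405254, -0.20081573,  0.81422832]), np.float64(0.00473441772523644), 1875)
((549.0279541015625, 169.22067260742188), (156.9783477783203, 56.715919494628906), 85.71411895751953) 0.044520066818746984
```

```bash
cat >> util.py <<'E'
def down(a): return [0,np.cos(a/2),np.sin(a/2),0]   # tool x at angle a, closing line at a+-90deg
E
python3 - <<'E'
from util import *
hub=np.array([.584,-.2008])
print(get_time())
a0=np.arctan2(hub[1],hub[0])
for a in (a0,a0+np.pi,a0+np.pi/2,a0-np.pi/2):
    s=ik([*hub,.25],down(a)); print(round(a,2),None if s is None else np.round(s,2))
for k,a in enumerate((a0-np.pi/2,a0+np.pi/2)):
    try: move_to([*hub,.25],down(a))
    except PlanningError as e: print(e); continue
    im,d,P=wrist_cloud(); cv2.imwrite(f"pics/w{k}.png",im); np.savez(f"w{k}.npz",P=P)
    print(a,get_time(),fit_rotor(P,hub), 'bench z',np.nanmedian(near(P,hub,.25,-.02,.015)[:,2]), 'rim z',np.median(near(P,hub,.11,.044,.056)[:,2]))
E
```

```text
0.1
-0.33 [-0.47  0.28  1.41 -0.    1.45  1.43]
2.81 [-0.47  0.28  1.41 -0.    1.45 -1.71]
1.24 [-0.47  0.28  1.41 -0.    1.45 -0.14]
-1.9 None
the arm cannot take that pose within its joint ranges
1.2396236833438523 2.0667 (array([ 0.58364834, -0.20103859,  0.80939392]), np.float64(0.004167336468669126), 5142) bench z 0.00041526193338203843 rim z 0.04690884515970051
```

```bash
python3 - <<'E'
from util import *
hub=np.array([.5836,-.2010]); a0=np.arctan2(hub[1],hub[0])
ims=[]
for k,a in ((2,a0),(3,a0+np.pi)):
    move_to([*hub,.25],down(a)); p=np.array(get_tcp_pos()); q=np.array(get_ee_rot())
    im,d,P=wrist_cloud(); np.savez(f"w{k}.npz",P=P)
    x,f,n=fit_rotor(P,hub); print(a,get_time(),x,f,n,fit_rotor(P,hub,.048,.052)[:2])
    Q=near(P,x[:2],.11,.09,.13); 
    for b,nm in zip(buckets(*x),"ABCDEF"[0]+"FEDCB"):
        t=near(P,b,.03,.06,.13); zt=np.percentile(t[:,2],98); t=t[t[:,2]>zt-.006]; print(nm,b.round(4),zt.round(3),((t[:,:2].max(0)+t[:,:2].min(0))/2-b).round(4))
    c=calibration("wrist"); R=Ro.from_quat(q[[1,2,3,0]]).as_matrix(); T=c['T_tool_cam']; Rc=R@T[:3,:3]; tc=R@T[:3,3]+p
    im=cv2.resize(im,None,fx=2,fy=2)
    for b in buckets(*x):
        for r,z,col in((.025,.05,(0,255,0)),(.022,.05,(0,0,255))):
            g=np.linspace(0,2*np.pi,60); W=np.stack([b[0]+r*np.cos(g),b[1]+r*np.sin(g),0*g+z],1); C=(W-tc)@Rc
            uv=np.stack([C[:,0]/C[:,2]*c['fx']+c['cx'],C[:,1]/C[:,2]*c['fy']+c['cy']],1)*2
            cv2.polylines(im,[uv.astype(int)],True,col,1)
    cv2.imwrite(f"pics/w{k}.png",im[120:720,160:960])
E
```

```text
-0.3316897700778964 3.5167 [ 0.5835876  -0.20123061  0.80777622] 0.003995764770577141 4893 (array([ 0.58373831, -0.2012801 ,  0.80866303]), np.float64(0.001862665352737878))
A [ 0.6354 -0.147 ] 0.099 [ 0.0001 -0.    ]
F [ 0.5626 -0.1292] 0.099 [ 0.0006 -0.0001]
E [ 0.5107 -0.1834] 0.117 [0.0002 0.0001]
D [ 0.5318 -0.2554] 0.118 [ 0.0009 -0.0002]
C [ 0.6046 -0.2732] 0.082 [-0.0006  0.0004]
B [ 0.6564 -0.219 ] 0.082 [-0.0006 -0.0007]
2.8099028835118967 6.2167 [ 0.58343595 -0.2011102   0.81228961] 0.004051101324610996 4680 (array([ 0.58331514, -0.20097348,  0.81071938]), np.float64(0.001818987838453014))
A [ 0.635  -0.1467] 0.099 [-0.0003  0.0003]
F [ 0.5621 -0.1292] 0.099 [0.0003 0.0004]
E [ 0.5105 -0.1837] 0.118 [0.0002 0.0006]
D [ 0.5318 -0.2555] 0.118 [-0.0004  0.0008]
C [ 0.6048 -0.273 ] 0.082 [-0.0018  0.001 ]
B [ 0.6564 -0.2186] 0.081 [-0.0018 -0.0005]
```

View pics/w2.png

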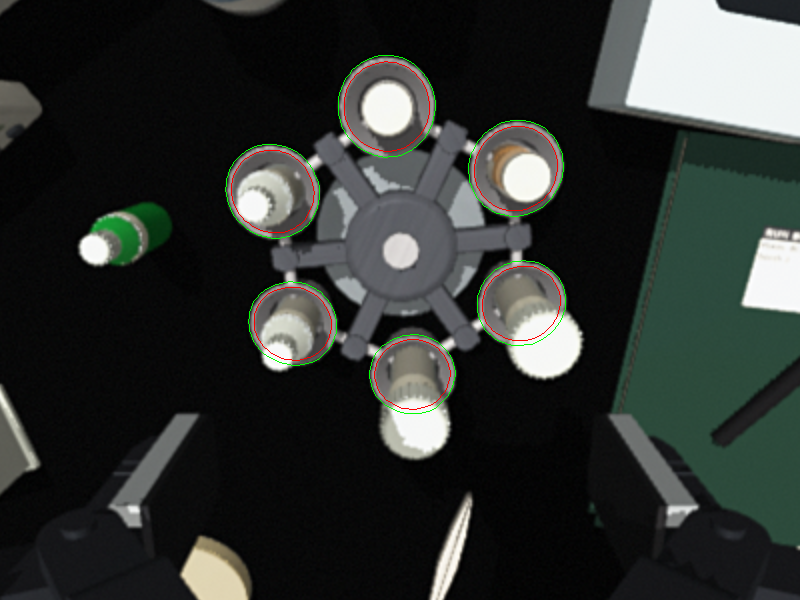

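View pics/w3.png

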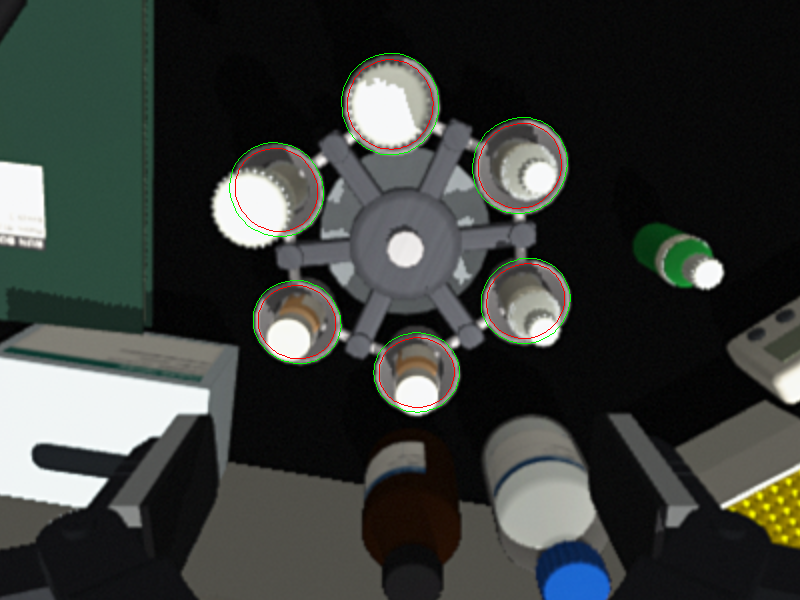

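Rings lie on all six bucket rims in both views, and A/F are necked, B/C vials, D/E tall. The candidates for necked are the clear-bodied ones in the buckets (A, F). The green-bodied one at (105,240) stands outside the rotor and is the look-alike, so I leave it. Next I check clearances and get the rack pose.

```bash
python3 - <<'E'
from util import *
R0=(.5835,-.2011,.8095); bk=dict(zip("AFEDCB",buckets(*R0)))
T=fixed_cloud("top",np.load("top0.npz")['d']).reshape(-1,3); W=[np.load(f"w{k}.npz")['P'].reshape(-1,3) for k in (2,3)]
Q=np.vstack([T]+W); Q=Q[~np.isnan(Q[:,0])]
Q=Q[(np.hypot(*(Q[:,:2]-R0[:2]).T)>.115)&(Q[:,2]>.04)]
# leave out the gripper's own fingers (near z>.2)
Q=Q[Q[:,2]<.19]
for n,b in bk.items():
    r=np.hypot(*(Q[:,:2]-b).T); print(n,b.round(3),[(int(z*1000),round(float(r[Q[:,2]>z].min()),3), np.round(Q[Q[:,2]>z][r[Q[:,2]>z].argmin(),:2]-b,3).tolist()) for z in (.04,.07,.1,.13,.15)])
c=np.array([.549,.1692]); L=np.radians(85.7)
print('rack bores',[ (c+s*.05*np.array([np.cos(L),np.sin(L)])).round(4) for s in (-1,0,1)])
im=cv2.resize(np.load("top0.npz")['im'][190:250,110:230],None,fx=6,fy=6,interpolation=cv2.INTER_CUBIC); cv2.imwrite("pics/rack.png",im)
E
```

```text
A [ 0.635 -0.147] [(40, 0.074, [0.002, 0.074]), (70, 0.08, [0.007, 0.08]), (100, 0.104, [0.101, -0.026]), (130, 0.11, [0.107, -0.023]), (150, 0.202, [0.202, -0.006])]
F [ 0.562 -0.129] [(40, 0.091, [0.067, 0.061]), (70, 0.097, [0.072, 0.064]), (100, 0.179, [0.174, -0.043]), (130, 0.185, [0.18, -0.041]), (150, 0.276, [0.275, -0.024])]
E [ 0.511 -0.183] [(40, 0.166, [0.119, 0.116]), (70, 0.172, [0.124, 0.118]), (100, 0.222, [0.213, -0.063]), (130, 0.233, [0.232, 0.014]), (150, 0.274, [0.189, -0.197])]
D [ 0.532 -0.255] [(40, 0.114, [0.087, -0.074]), (70, 0.116, [0.083, -0.081]), (100, 0.191, [0.191, 0.005]), (130, 0.195, [0.177, -0.082]), (150, 0.21, [0.168, -0.125])]
C [ 0.605 -0.273] [(40, 0.057, [0.015, -0.055]), (70, 0.062, [0.017, -0.06]), (100, 0.12, [0.119, 0.019]), (130, 0.122, [0.104, -0.065]), (150, 0.144, [0.095, -0.108])]
B [ 0.656 -0.219] [(40, 0.058, [0.054, -0.022]), (70, 0.059, [0.055, -0.022]), (100, 0.072, [0.067, -0.027]), (130, 0.097, [0.088, 0.042]), (150, 0.155, [0.134, -0.078])]
rack bores [array([0.5453, 0.1193]), array([0.549 , 0.1692]), array([0.5527, 0.2191])]
```

```bash
cat >> util.py <<'E'
ROT=(.5835,-.2011,.8095); SP=dict(zip("AFEDCB",buckets(*ROT))); SP['rack']=np.array([.5453,.1193])
FL=lambda s:.012 if s=='rack' else .018
OFF=dict(tall=.067,necked=.034,vial=.034)      # TCP height above the tube's underside in the grasp
GAP=dict(tall=.050,necked=.044,vial=.044); 
ori=lambda xy: down(np.arctan2(xy[1],xy[0])+np.pi)
def pick(kind,s):
    xy=SP[s]; z=FL(s)+OFF[kind]; set_gripper(GAP[kind])
    move_to([*xy,z+.12],ori(xy)); 
    if move_l([*xy,z+.03],.2) or move_l([*xy,z],.06,guard=15): print('blocked',get_tcp_pos()); return False
    set_gripper(0.01,40); print('gap',round(get_finger_gap(),4),'F',get_gripper_force(),'tcp',np.round(get_tcp_pos(),4))
    move_l([*xy,z+.05],.08); move_l([*xy,z+.125],.2); print('lifted gap',round(get_finger_gap(),4),get_time()); return True
def place(kind,s,d=(0,0)):
    xy=SP[s]+d; z=FL(s)+OFF[kind]
    move_l([*xy,z+.125],.25,rot=ori(xy)); move_l([*xy,z+.042],.15); pause(.2)
    hit=move_l([*xy,z-.003],.04,guard=8); t=get_tcp_pos(); print('hit',hit,'tcp-z rel',round(t[2]-z,4),'force',np.round(get_force(),1),'gap',round(get_finger_gap(),4)); 
    return t[2]-z
def release(kind,s):
    set_gripper(GAP[kind]); pause(.2); t=np.array(get_tcp_pos()); move_l(t+[0,0,.12],.2); print('t',get_time())
E
python3 - <<'E'
from util import *
if pick('tall','D'):
    e=place('tall','rack')
    if e<.004: release('tall','rack')
im,_=read_camera("scene"); cv2.imwrite("pics/s1.png",im)
E
```

```text
gap 0.0316 F 39.71392962557729 tcp [ 0.5322 -0.2557  0.0856]
lifted gap 0.032 9.9417
hit True tcp-z rel 0.0005 force [-0.3 -0.2  4.7] gap 0.0312
t 14.7167
```

View pics/s1.png

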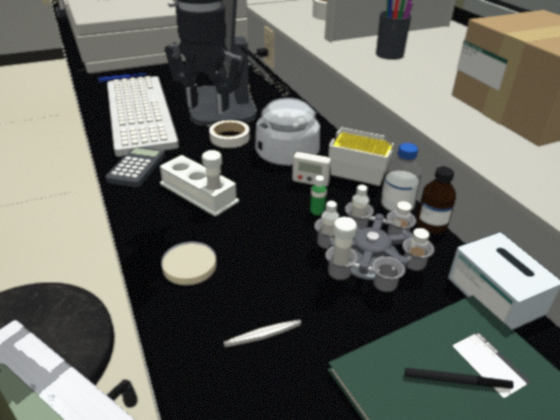

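The tall tube now stands in the rack at (212,165) and bucket D at (385,275) is empty. Next, the necked tube goes from F to D.

```bash
python3 - <<'E'
from util import *
if pick('necked','F'):
    e=place('necked','D')
    if e<.003: release('necked','D')
im,_=read_camera("scene"); cv2.imwrite("pics/s2.png",cv2.resize(im[150:310,260:460],None,fx=3,fy=3))
E
```

```text
gap 0.0256 F 39.254781052004546 tcp [ 0.5628 -0.1294  0.0525]
lifted gap 0.0256 18.825
hit True tcp-z rel 0.0004 force [-0.7  0.9  5.1] gap 0.0254
t 22.6167
```

View pics/s2.png

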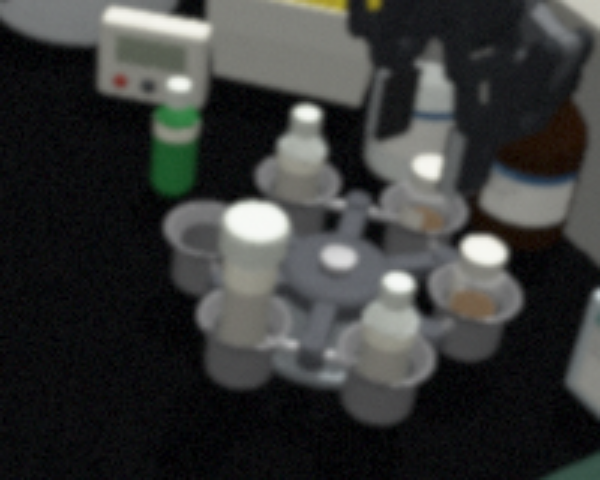

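The necked tube sits upright in D at (388,330), and F at (205,240) is empty. Next, the vial goes from B to F. Its square foot gives less room for error.

```bash
python3 - <<'E'
from util import *
if pick('vial','B'):
    e=place('vial','F')
    if e<.003: release('vial','F')
im,_=read_camera("scene"); cv2.imwrite("pics/s3.png",cv2.resize(im[150:310,260:460],None,fx=3,fy=3))
E
```

```text
gap 0.0249 F 39.33474936771063 tcp [ 0.6569 -0.219   0.0527]
lifted gap 0.0247 26.3167
hit True tcp-z rel 0.0006 force [0.1 0.8 4.9] gap 0.0247
t 30.1083
```

View pics/s3.png

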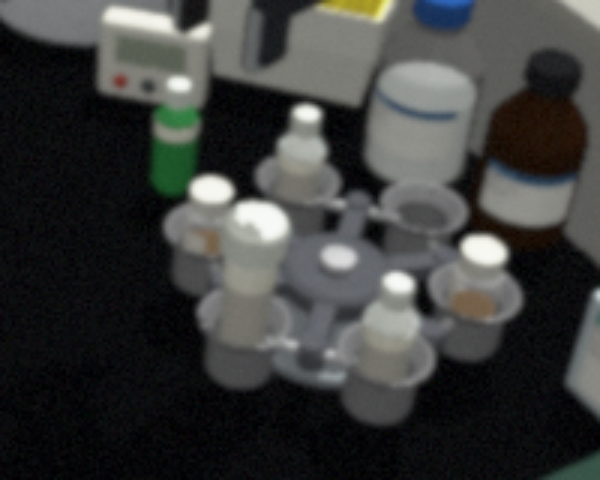

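The vial sits in F at (205,230), opposite the vial in C, and B at (423,205) is empty. Last, the tall tube goes from the rack to B. A wrist check follows.

```bash
python3 - <<'E'
from util import *
if pick('tall','rack'):
    e=place('tall','B')
    if e<.003:
        release('tall','B')
        a0=np.arctan2(ROT[1],ROT[0]); t=np.array(get_tcp_pos()); move_l([t[0],t[1],.25],.2); move_l([ROT[0],ROT[1],.25],.2,rot=down(a0+np.pi))
        im,d,P=wrist_cloud()
        for n,b in SP.items():
            t=near(P,b,.03,.06,.135)
            if len(t)<20: print(n,'-'); continue
            zt=np.percentile(t[:,2],98); t=t[t[:,2]>zt-.006]; print(n,zt.round(3),((t[:,:2].max(0)+t[:,:2].min(0))/2-b).round(4))
        im2,_=read_camera("scene"); cv2.imwrite("pics/s4.png",np.hstack([im2[110:340,180:460],im[60:290,140:420]]))
print(get_time())
E
```

```text
gap 0.0319 F 39.70282194844913 tcp [0.5458 0.1194 0.0795]
lifted gap 0.0317 34.2167
hit True tcp-z rel 0.0005 force [-0.3  0.6  4.5] gap 0.0316
t 38.9083
A 0.099 [-0.0004  0.0002]
F 0.081 [-0.0019 -0.0003]
E 0.118 [-0.0001  0.0007]
D 0.099 [-0.0005  0.001 ]
C 0.081 [-0.0017  0.0006]
B 0.117 [-0.002  0.001]
rack -
39.9083
```

View pics/s4.png

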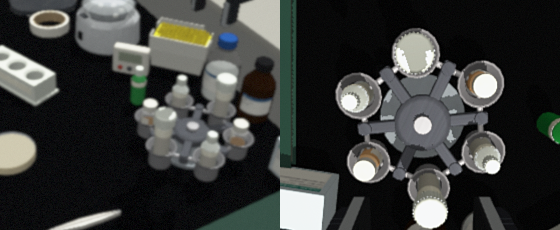

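All six tubes are upright and fully down at the expected top heights. The opposite pairs are A–D necked, B–E tall and C–F vials, and the rack is empty.

```bash
python3 -c "
from cell import *
print(sign_off())"
```

```text
the job is handed in; nothing more can be done
None
```

The job is handed in: all six tubes stand fully down in the rotor, each opposite its twin (necked A–D, tall B–E, vials C–F), with the rack empty and the green look-alike untouched, after about 40 s of the 96 s allowed.

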